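# Seat the lens barrel in the V mount and hold it down

## Robot

A 6-joint arm with a two-finger parallel gripper is mounted at the origin on the work surface. World frame = base frame: x ahead of the robot, y to its left, z up, the work surface at z = 0. Lengths are in mm, angles in rad, forces in N, time in s.
With the tool pointing down it reaches from about 300 to 1000 mm from the base axis. Payload 5.1 kg.
Tool frame: the origin (TCP) lies midway between the tips of the shut fingers; the grasp point (between the pads) lies grip_point_offset behind it (grip_point_offset is the distance from the TCP to the grasp point, in mm); z points along the fingers, y is the line along which they close (so a half turn about z gives the same grasp; the last joint's range is limited). The gripper opens to 95 mm and grips with 3 to 60 N. Pads are 20 mm wide; open, the fingers measure 119 mm over their backs; the gripper's body (75 mm by 180 mm) begins 59 mm behind the grasp point.
Start: joints at [1.023, 0.124, 1.65, -0, 1.367, -0.083], TCP at [291.376, 581.02, 214.656] pointing down, gripper open.
Joint ranges: [-2.61, 2.61], [-1.02, 2.33], [0.03, 2.71], [-1.35, 4.49], [0.32, 2.68], [-2.91, 2.91]. Speed limits (rad/s): [2.57, 2.57, 3.14, 3.14, 3.14, 3.14].

## Interface

Orientations are given as a unit quaternion [x, y, z, w].
In Python, from rig import observe, read_camera, finish_job, find_in, grip_point_offset gives the robot as it stands. The module is installed in compiled form; this text tells all that it offers.
- The arm moves only by the tool servo_tool, never from a script. Its argument "plan" is a list of rows, each a list of 3 entries, a list of its own where there are three numbers: the finger opening in m, from 0 to 0.0951, then the shift along the tool's x, y, z in m, then the turn about the tool's z in rad. A call has exactly 5 rows; each row shifts and turns the commanded pose from where the row before left it, along the tool's axes as they then stand; what a row does not reach is not made up. A row lasts 1/8 s, in which the tool goes at most 62.5 mm and 10.7 degrees, less where a joint would pass 70% of its speed; a pose out of reach is approached as far as the arm can. A call with a gripper value outside its range is refused whole. The fingers move at their own pace and stop on an object; "force" is the grip in N (left out, the last holds). Time passes only in rows, so rows that do not move let the fingers close, or fill a call up. It gives the time, the measured TCP pose, the force, the opening and the grip force at its end, in the units of the state.
- observe(): the state, without advancing time (a new reading comes with each control period).
- read_camera(name): name is "scene" or "top" or "wrist"; returns a dict with "img" (384x512x3 uint8, blue, green, red), "fx", "fy", "cx", "cy" (pixels), "R" (3x3) and "t" (3): a world point X has camera coordinates R X + t; the wrist camera has in their place "T_tool_cam" (4x4, takes a point from camera to tool coordinates, whose origin is the TCP and whose axes are the flange's). Camera axes: x right, y down, z forward; pixel columns grow to the right and rows downward; lengths in mm; the calibration is good to about 2 mm. A picture is of the moment at which its call begins: read the wrist's pose just before it. There is no depth.
- finish_job(): hands the job in; it is judged then, once.
Trained networks look in the newest picture that a camera, given by its name, has taken for a name from the list of things; names that differ only in an ending like _2 or _b are one class to them, and where a whole thing is asked for, a point or a joint stands for the part that bears it (a point fixed in the world has none). Each returns a list of dicts, best first, with "confidence" (0 to 1); they miss things now and then, are a little off and sometimes report something else, mostly with a low value. They report only what shows in the picture. A call takes as long as a camera call. They do not tell look-alikes from the thing itself.
- find_in(target, camera): "pixel" ([column, row] in pixels, amid what is visible of it).
The state is a dict: "t": time; "joint_pos": joint angles; "joint_vel": joint speeds; "joint_efforts": joint torques, N m; "tcp_pos": TCP position; "tcp_rot": TCP orientation; "contact_force": force on the tool from outside, world axes, zero at the start; "torque": the same for the moment, N m; "finger_gap": opening from 0.0 (shut) to 1.0 (fully open); "grip_force": force on a finger pad.
Only numpy, scipy, OpenCV 4.12 (cv2) and the standard library are available. Lean on these libraries where they do the work, as an engineer would, in place of code of your own. Each camera call takes 0.05 s, during which the arm holds its last target. There are 200 camera calls.

## Task

The setting rod was left lying in the V mount: stand it in the green holder cup, orange end up, and let go of it. Then lay the black lens barrel in the V mount, along the V and about centred over its two plates (either way round), and press it down gently but firmly, with about ten newtons, so that it bears on both flanks of the V; finish while still holding it pressed there. Do not ram the mount and leave the other bench things alone.

Things in the scene. Friction and masses are not known exactly. Their poses are not given: they have to be found in the camera images.
- vmount: Fixed aluminium V mount on a dark base plate 150 x 130 x 12 mm. Origin: centre of the base's underside; z up, y along the V. Two V plates, each 16 mm thick, centred at y = -33 and +33 mm: between them a 50 mm gap, open down to the base plate, for fingers beside what lies in the V. Flanks rise at 45 degrees to +x and -x from a bottom line 34 mm above the table to 55 mm; outermost metal 28 mm out.
- v_seat (a point): Where the barrel's centre must come: on the axis of a 36 mm barrel resting on both flanks, midway between the V plates, 59.5 mm above the table. Axes as the mount's: y along the V, z up.
- v_left: The two flank faces on the mount's +x side (one on each V plate). Its origin and axes are those of the mount.
- v_right: The two flank faces on the mount's -x side. Its origin and axes are those of the mount.
- rod: Round steel setting rod, 12 mm diameter, 200 mm long, about 60 g, loose. Origin at mid length on its axis; y along the rod to the orange end (orange sleeve from 51 to 99 mm). At the start it lies in the V with its y along the mount's y, centred within about 8 mm, axis 42.5 mm above the table; some 59 mm stick out freely beyond the V plates at each end.
- rod_foot (a point): The bare steel end of the rod, on its axis, 100 mm from its middle: the lower end when it stands.
- cup: Green round holder cup, 60 mm outside diameter at the rim tapering to 48 mm at the foot, 90 mm high, wall 4 mm, floor 5 mm, open at the top, fixed to the table. Origin: centre of its underside. A rod standing in it leans on the rim by up to about 25 degrees, which is fine.
- barrel: Black lens barrel with a white band round its middle and glass at both ends: a plain cylinder of 36 mm diameter, 100 mm long, about 200 g, loose. Origin at its centre, y along its axis. It starts lying in the cradle, centre 40 mm above the table.
- cradle: Low black cradle fixed to the table, 60 x 116 mm. Origin: centre of its underside; y along the barrel in it. Two rubber saddles, 20 mm long, centred at y = -40 and +40 mm, carry the barrel at 22 mm height; their lips reach 31 mm height and 27 mm out to each side. Between them a 60 mm gap, down to the 6 mm base, for fingers beside the barrel's middle.
- tip_box: Bystander: blue box with white lid, 122 x 87 x 55 mm, loose. Origin: centre of its underside.
- tube_rack: Bystander: red tube rack, 100 x 210 x 53 mm, loose. Origin: centre of its underside.
- reagent_bottle: Bystander: white bottle, 68 mm diameter, 150 mm high, loose. Origin: centre of its underside.
- stain_jar: Bystander: amber jar with blue cap, 70 mm diameter, 90 mm high, loose. Origin: centre of its underside.
- petri_stack: Bystander: stack of clear dishes, 90 mm diameter, 56 mm high, loose. Origin: centre of its underside.
- tissue_box: Bystander: green tissue box, 115 x 115 x 85 mm, loose. Origin: centre of its underside.
Mind the look-alikes: they are no part of the job. Of the things shaped like the rod, the steel one is meant.

How it is judged:
By the outcome, as a careful person would: the job done as asked, in the order asked, and still so for the second after the job is handed in, while the arm keeps its last pose, push and grip.
It also fails if it takes over 54 s, if anything falls off the work surface, if the arm or the gripper's body presses on something with over 40 N, if the wrist force passes 120 N, or if a joint passes its speed limit or range.

## Working session

There is one attempt and no reset: what is moved stays moved. The work goes in short steps, Python scripts to look and compute and a tool call to move; the robot and the scene stay as the last step left them, time stands still between calls to the robot, and variables do not carry over. Pictures are saved under pics/ and viewed, at most 10 in all, crops included, and the job is handed in when it is done.

Besides the shell and the picture viewer there is one more tool, called after "Call:" in YAML: its name, and indented under it one key for each argument. servo_tool: Moves the arm, as the interface text tells. Its arguments: {"type":"object","properties":{"plan":{"type":"array","items":{"type":"array"}},"force":{"type":"number"}},"required":["plan"]}

```bash
mkdir -p pics
cat > h.py <<'E'
import numpy as np, cv2
from rig import *
def save(n,f):
    c=read_camera(n); cv2.imwrite(f,c["img"]); return c
def ray(c,px):
    d=np.array([(px[0]-c["cx"])/c["fx"],(px[1]-c["cy"])/c["fy"],1.]); R=np.array(c["R"]);t=np.array(c["t"]).ravel()
    return -R.T@t, R.T@d
def at_z(c,px,z):
    o,d=ray(c,px); return o+d*(z-o[2])/d[2]
def tri(c1,p1,c2,p2):
    o1,d1=ray(c1,p1);o2,d2=ray(c2,p2)
    s=np.linalg.lstsq(np.c_[d1,-d2],o2-o1,rcond=None)[0]
    a,b=o1+d1*s[0],o2+d2*s[1]; return (a+b)/2,np.linalg.norm(a-b)
def wristcam(pose=None):
    from scipy.spatial.transform import Rotation as Ro
    s=observe(); c=read_camera("wrist"); T=np.array(c["T_tool_cam"])
    Rw=Ro.from_quat(s["tcp_rot"]).as_matrix()
    Rc=Rw@T[:3,:3]; tc=Rw@T[:3,3]+np.array(s["tcp_pos"])
    c["R"]=Rc.T; c["t"]=-Rc.T@tc; return c
E
python3 - <<'E'
from h import *
np.set_printoptions(precision=1,suppress=True)
print(observe(),grip_point_offset)
C={n:save(n,f"pics/{n}0.png") for n in("scene","top")}
for n in C: print(n,"cam",ray(C[n],(0,0))[0])
for t in["vmount","rod","rod_foot","cup","barrel","cradle","v_seat"]:
    for n in C:
        try: print(t,n,[(np.round(d["pixel"]),round(d["confidence"],2),at_z(C[n],d["pixel"],40)[:2]) for d in find_in(t,n)])
        except Exception as e: print(t,n,e)
a=cv2.imread("pics/scene0.png");b=cv2.imread("pics/top0.png")
E
```

```text
{'t': 0.0, 'joint_pos': array([ 1. ,  0.1,  1.7, -0. ,  1.4, -0.1]), 'joint_vel': array([ 0.,  0., -0.,  0.,  0.,  0.]), 'joint_efforts': array([ -0. , -41.8, -36. ,   0.1,   0. ,  -0. ]), 'tcp_pos': array([291. , 580.5, 213.4]), 'tcp_rot': array([ 0.2,  1. , -0. , -0. ]), 'contact_force': array([0.9, 0.4, 0. ]), 'torque': array([0., 0., 0.]), 'grip_force': 0.0, 'finger_gap': 0.9991584005298754} 18.8
scene cam [1165.   910.7  944.3]
top cam [ 396.4  -11.8 1173.4]
vmount scene [(array([256., 199.]), 0.73, array([587.2,  55.9])), (array([298., 174.]), 0.64, array([402.5,  35.7]))]
vmount top [(array([248., 209.]), 0.72, array([557.3,   7.2]))]
rod scene [(array([255., 188.]), 0.56, array([557.6,  11. ])), (array([353., 218.]), 0.55, array([403. , 292.4])), (array([257., 143.]), 0.49, array([ 409.3, -194.5]))]
rod top [(array([331., 272.]), 0.81, array([ 368.4, -240.5])), (array([252., 203.]), 0.69, array([575.7,  -3.4])), (array([165., 268.]), 0.49, array([375.2, 254.9]))]
rod_foot scene [(array([358., 217.]), 0.75, array([387.4, 297.1])), (array([254., 189.]), 0.59, array([564.9,  14.
[... 467 characters left out ...]
ray([161., 155.]), 0.27, array([726.4, 286.1]))]
barrel scene [(array([319., 246.]), 0.75, array([554.6, 317.7])), (array([263., 263.]), 0.54, array([717.7, 281.5])), (array([160., 166.]), 0.33, array([ 759.1, -267.1]))]
barrel top [(array([153., 212.]), 0.62, array([545.5, 299. ]))]
cradle scene [(array([317., 254.]), 0.88, array([581.4, 338.9])), (array([320., 243.]), 0.49, array([545. , 312.5]))]
cradle top [(array([156., 218.]), 0.71, array([527.1, 288.8]))]
v_seat scene [(array([253., 200.]), 0.73, array([598.3,  57.2])), (array([252., 187.]), 0.61, array([564.6,   4.2]))]
v_seat top [(array([246., 206.]), 0.89, array([566.5,  14.7])), (array([237., 264.]), 0.36, array([390.1,  38.4]))]
```

View pics/top0.png

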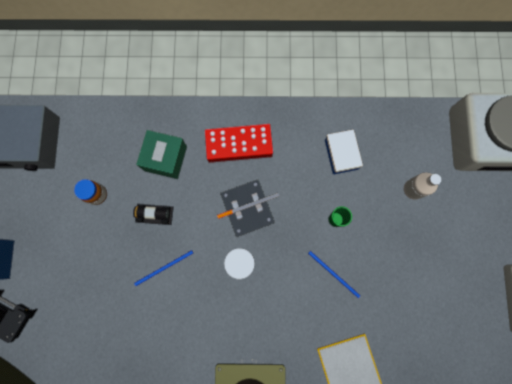

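View pics/scene0.png

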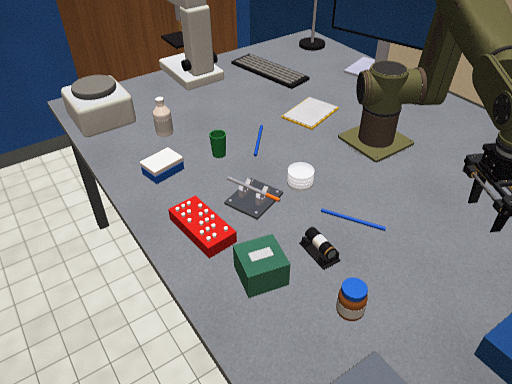

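The rod candidates in the top view are the one in the mount, from (218,216) orange to (278,196) steel, and two blue rods at (164,268) and (334,274). The steel one with the orange end lying in the V is the one meant. The barrel is at (153,214) and the cup at (341,217). I'll confirm this in one enlarged crop.

Run:
```python
from h import *
np.set_printoptions(precision=1,suppress=True)
C={n:read_camera(n) for n in("scene","top")}
s=C["scene"]["img"][140:280,200:350];t=C["top"]["img"][165:250,120:370]
cv2.imwrite("pics/crop1.png",np.vstack([cv2.resize(t,(750,255),interpolation=2),cv2.resize(s,(750,345)[:1]+(345,),interpolation=2) if 0 else cv2.copyMakeBorder(cv2.resize(s,(364,340),interpolation=2),0,0,0,386,0)]))
def seg(n,lo,hi,box=None):
    m=cv2.inRange(cv2.cvtColor(C[n]["img"],cv2.COLOR_BGR2HSV),lo,hi)
    if box: k=np.zeros_like(m);k[box[1]:box[3],box[0]:box[2]]=1;m=m*k
    y,x=np.nonzero(m); return np.c_[x,y]
for nm,lo,hi,bt,bs in [("orange",(5,120,120),(18,255,255),(205,195,240,225),(255,180,290,210)),("cup",(50,120,20),(80,255,255),(325,200,360,235),(205,125,232,165)),("band",(0,0,120),(40,80,255),(140,203,162,224),(300,225,345,270))]:
    pt,ps=seg("top",lo,hi,bt),seg("scene",lo,hi,bs)
    print(nm,len(pt),pt.mean(0),len(ps),ps.mean(0),tri(C["top"],pt.mean(0),C["scene"],ps.mean(0)))
    if nm=="cup": print("mid rect",pt.min(0),pt.max(0))
print(at_z(C["top"],(218,216),42.5),at_z(C["top"],(278,196),42.5))
```

```text
orange 65 [224.8 213.7] 53 [272.2 196.5] (array([541.1,  79.6,  42.6]), np.float64(1.0028028705922645))
cup 346 [340.4 216.5] 378 [217.9 142.8] (array([ 532.6, -270.2,   47.4]), np.float64(7.429946537014405))
mid rect [329 207] [351 225]
band 19 [150.1 212. ] 63 [318.1 241.3] (array([546.3, 307. ,  42.3]), np.float64(4.758151413488455))
[534.2  99.8  42.5] [597.9 -83.6  42.5]
```

View pics/crop1.png

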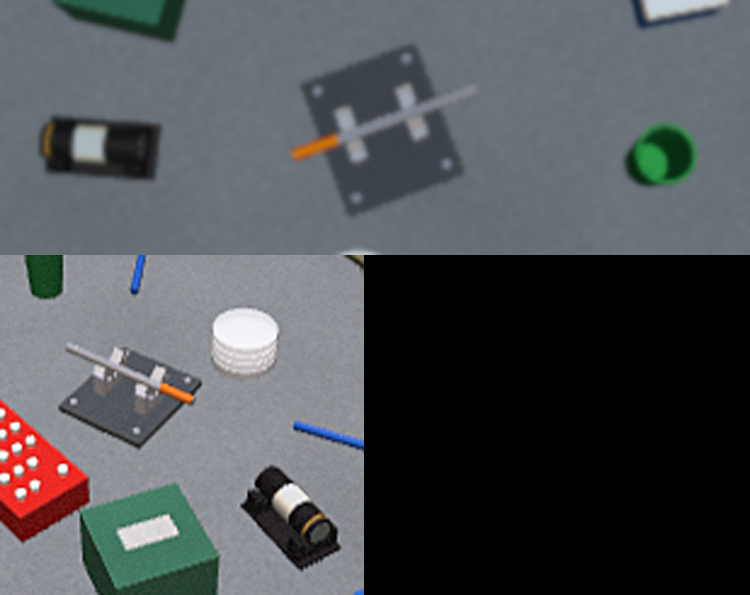

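The crop confirms it. The steel rod with the orange sleeve lies in the V, with its orange end toward the barrel side. The barrel is in its cradle with the white band at about (150,212). The green cup is at (340,216).

```bash
cat >> h.py <<'E'
from scipy.spatial.transform import Rotation as Ro
def plan(pos,yaw_x,n=5):
    """rows to bring TCP to pos with tool x axis along +-yaw_x (world angle); from measured pose"""
    s=observe(); R=Ro.from_quat(s["tcp_rot"]).as_matrix(); p=np.array(s["tcp_pos"])
    cur=np.arctan2(R[1,0],R[0,0]); d=(yaw_x-cur+np.pi/2)%np.pi-np.pi/2   # world yaw change
    turn=-d; dp=np.array(pos)-p
    print("tcp",p,"yaw_x",round(cur,3),"tilt",np.round(R[2],3),"turn",round(turn,3),"dist",np.linalg.norm(dp),"j6",s["joint_pos"][5],"F",s["contact_force"],"gap",s["finger_gap"]*95,s["grip_force"],"t",s["t"])
    rows=[]
    for i in range(n):
        sh=R.T@(dp/n); rows.append([np.round(sh/1000,4).tolist(),round(turn/n,4)])
        R=R@Ro.from_euler("z",turn/n).as_matrix()
    for r in rows: print(r)
E
python3 - <<'E'
from h import *
np.set_printoptions(precision=1,suppress=True)
print(np.array(read_camera("wrist")["T_tool_cam"]))
plan([541,80,214],np.arctan2(183,-64))
E
```

```text
[[  -0.    -1.    -0.3   82.8]
 [   1.    -0.    -0.    -0. ]
 [   0.    -0.3    1.  -169.9]
 [   0.     0.     0.     1. ]]
tcp [291.4 581.  214.7] yaw_x 2.677 tilt [ 0.  0. -1.] turn 0.77 dist 559.771474849818 j6 -0.08256893066295042 F [-0.7  0.3 -0. ] gap 94.82903388677279 0.0 t 0.95
[[-0.0895, -0.0672, 0.0001], np.float64(0.1539)]
[[-0.0988, -0.0527, 0.0001], np.float64(0.1539)]
[[-0.1057, -0.0369, 0.0001], np.float64(0.1539)]
[[-0.1101, -0.0203, 0.0001], np.float64(0.1539)]
[[-0.1119, -0.0031, 0.0001], np.float64(0.1539)]
```

Call:
servo_tool:
  plan:
    - [0.05,[-0.044,-0.0345,0],0.077]
    - [0.05,[-0.046,-0.032,0],0.077]
    - [0.05,[-0.0485,-0.028,0],0.077]
    - [0.05,[-0.0505,-0.0245,0],0.077]
    - [0.05,[-0.052,-0.0205,0],0.077]
  force: 3

```text
t: 1.58
tcp_pos: [407.9, 324.6, 214.9]
tcp_rot: [0.413, 0.911, 0.0, 0.0]
contact_force: [0.6, -0.4, 0.0]
finger_gap: 0.554
grip_force: 0.0
```

Call:
servo_tool:
  plan:
    - [0.05,[-0.0535,-0.0165,0],0.077]
    - [0.05,[-0.0545,-0.012,0],0.077]
    - [0.05,[-0.0555,-0.008,0],0.077]
    - [0.05,[-0.056,-0.0035,0],0.077]
    - [0.05,[-0.056,0,0],0.077]

```text
t: 2.2
tcp_pos: [522.9, 69.1, 215.0]
tcp_rot: [0.58, 0.815, 0.0, 0.0]
contact_force: [0.2, -0.5, 0.8]
finger_gap: 0.525
grip_force: 0.0
```

Run:
```python
from h import *
np.set_printoptions(precision=1,suppress=True)
plan([541,80,214],np.arctan2(183,-64))
c=wristcam(); cv2.imwrite("pics/w1.png",c["img"])
for t in("rod","rod_foot","v_seat"): print(t,[(d["pixel"],d["confidence"],at_z(c,d["pixel"],42.5)) for d in find_in(t,"wrist")])
m=cv2.inRange(cv2.cvtColor(c["img"],cv2.COLOR_BGR2HSV),(5,120,100),(18,255,255))
y,x=np.nonzero(m);P=np.c_[x,y].astype(np.float32);r=cv2.minAreaRect(P);print("orange",len(x),r)
for p in cv2.boxPoints(r): print(p,at_z(c,p,42.5))
```

```text
tcp [522.9  69.1 215. ] yaw_x 1.904 tilt [-0.  0. -1.] turn -0.003 dist 21.179066185127738 j6 -0.30376854899632005 F [ 0.2 -0.5  0.8] gap 49.87195154999237 0.0 t 2.2
[[0.0009, 0.0041, 0.0002], np.float64(-0.0006)]
[[0.0009, 0.0041, 0.0002], np.float64(-0.0006)]
[[0.0009, 0.0041, 0.0002], np.float64(-0.0006)]
[[0.0009, 0.0041, 0.0002], np.float64(-0.0006)]
[[0.0009, 0.0041, 0.0002], np.float64(-0.0006)]
rod [([209.0, 32.7], 0.84, array([417.2, 208.5,  42.5])), ([273.4, 217.2], 0.6, array([560.6,  24.8,  42.5])), ([87.9, 328.3], 0.41, array([ 352.6, -242.3,   42.5]))]
rod_foot [([273.9, 211.2], 0.76, array([558.3,  33.1,  42.5])), ([210.5, 33.7], 0.75, array([419.1, 208.1,  42.5])), ([90.9, 331.3], 0.47, array([ 357.9, -246.5,   42.5]))]
v_seat [([264.8, 206.5], 0.68, array([544.5,  35.4,  42.5]))]
orange 237 ((299.1617736816406, 220.7894287109375), (140.9768524169922, 23.626022338867188), 62.6884651184082)
[256.3 163.6] [515.   86.4  42.5]
[277.3 152.7] [535.5 108.   42.5]
[342. 278.] [687.2 -31.7  42.5]
[321.  288.8] [665.6 -58.6  42.5]
```

View pics/w1.png

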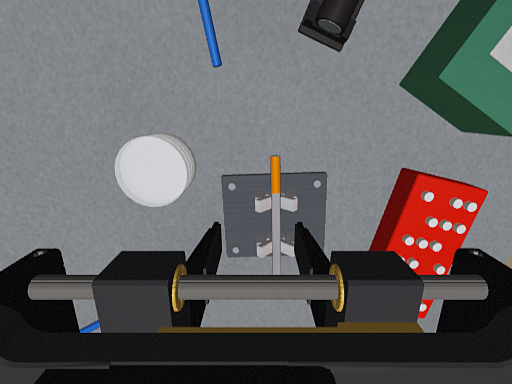

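The rod runs from its orange tip at about (276,155), through the sleeve edge at (277,193), to steel at (277,270). It is nearly aligned with tool x.

Run:
```python
from h import *
np.set_printoptions(precision=1,suppress=True)
c=wristcam()
m=cv2.inRange(cv2.cvtColor(c["img"],cv2.COLOR_BGR2HSV),(5,120,100),(18,255,255))[145:205,262:292]
y,x=np.nonzero(m);x=x+262;y=y+145
for r in range(y.min(),y.max()+1,6): print(r,x[y==r].mean(),at_z(c,(x[y==r].mean(),r),42.5))
a=at_z(c,(x[y<165].mean(),y[y<165].mean()),42.5);b=at_z(c,(x[y>185].mean(),y[y>185].mean()),42.5)
tip=at_z(c,(276,y.min()),42.5);edge=at_z(c,(276.5,y.max()+1),42.5);print(tip,edge,np.linalg.norm(tip-edge))
# white plate edges give V plane: rod yaw over longer span
g=c["img"].astype(int)
for r in (200,225,235,265): 
    row=g[r].mean(1);seg=row[255:298].round().astype(int);print(r,seg.tolist())
```

```text
157 274.5 [533.1 103.1  42.5]
163 275.0 [536.4  96.1  42.5]
169 275.7142857142857 [539.9  89.1  42.5]
175 275.7142857142857 [542.6  81.8  42.5]
181 275.5 [545.1  74.2  42.5]
187 275.5 [547.9  66.7  42.5]
193 275.5 [550.7  59.   42.5]
[534.9 103.7  42.5] [552.9  56.9  42.5] 50.14988299903622
200 [161, 150, 103, 70, 77, 79, 78, 105, 119, 132, 154, 180, 175, 174, 175, 180, 118, 144, 160, 162, 161, 159, 163, 165, 148, 108, 187, 180, 180, 181, 180, 183, 184, 171, 174, 148, 140, 122, 118, 130, 151, 165, 163]
225 [84, 82, 84, 85, 84, 84, 84, 84, 85, 83, 84, 83, 85, 84, 85, 83, 77, 129, 158, 160, 158, 158, 160, 161, 154, 108, 80, 85, 86, 85, 84, 84, 86, 84, 85, 87, 83, 84, 86, 96, 15, 11, 16]
235 [84, 84, 88, 88, 86, 88, 89, 89, 86, 84, 84, 87, 89, 89, 89, 88, 83, 106, 155, 159, 157, 157, 159, 161, 154, 118, 84, 87, 91, 86, 84, 82, 93, 90, 88, 86, 89, 89, 95, 56, 16, 19, 21]
265 [138, 136, 134, 132, 132, 134, 136, 135, 136, 136, 139, 135, 134, 134, 133, 134, 140, 117, 147, 152, 154, 155, 157, 158, 156, 119, 135, 137, 136, 135, 136, 137, 135, 130, 131, 134, 133, 134, 133, 134, 134, 144, 101]
```

Run:
```python
from h import *
np.set_printoptions(precision=1,suppress=True)
c=wristcam();a=at_z(c,(275.4,163),42.5);b=at_z(c,(276.4,262),42.5);d=a-b;print(a,b,np.arctan2(d[1],d[0]))
plan([542.3,83,23.7],np.arctan2(d[1],d[0]),1)
```

```text
[536.5  97.2  42.5] [587.2 -35.6  42.5] 1.9354616799227424
tcp [521.9  71.7 214.6] yaw_x 1.908 tilt [ 0. -0. -1.] turn -0.028 dist 192.3158390467589 j6 -0.3028278922551919 F [0.5 0.4 0. ] gap 50.0608800366638 0.0 t 2.5
[[0.0038, 0.023, 0.1909], np.float64(-0.0276)]
```

Call:
servo_tool:
  plan:
    - [0.05,[0.004,0.023,0.03],-0.028]
    - [0.05,[0,0,0.055],0]
    - [0.05,[0,0,0.055],0]
    - [0.05,[0,0,0.04],0]
    - [0.05,[0,0,0.0105],0]
  force: 3

```text
t: 3.12
tcp_pos: [539.6, 83.7, 21.1]
tcp_rot: [0.566, 0.824, -0.002, -0.002]
contact_force: [0.2, 0.3, -0.4]
finger_gap: 0.521
grip_force: 0.0
```

Call:
servo_tool:
  plan:
    - [0.0,[0,0,0],0]
    - [0.0,[0,0,0],0]
    - [0.0,[0,0,0],0]
    - [0.0,[0,0,0],0]
    - [0.0,[0,0,0],0]
  force: 4

```text
t: 3.75
tcp_pos: [542.8, 82.1, 24.7]
tcp_rot: [0.568, 0.823, 0.0, 0.0]
contact_force: [-0.4, 0.2, 1.0]
finger_gap: 0.12
grip_force: 4.0
```

Call:
servo_tool:
  plan:
    - [0.0,[0,0,-0.03],0]
    - [0.0,[0,0,-0.045],0]
    - [0.0,[0,0,-0.055],0]
    - [0.0,[0,0,-0.055],0]
    - [0.0,[0,0,-0.055],0]
  force: 3

```text
t: 4.38
tcp_pos: [542.3, 82.2, 265.8]
tcp_rot: [0.568, 0.823, 0.0, -0.0]
contact_force: [0.6, 0.6, 0.4]
finger_gap: 0.125
grip_force: 3.0
```

Run:
```python
from h import *
np.set_printoptions(precision=1,suppress=True)
c=read_camera("scene");w=wristcam();print(observe())
a=cv2.resize(c["img"][90:230,190:340],(396,370),interpolation=2)
b=cv2.resize(w["img"],(396,297))
cv2.imwrite("pics/l1.png",np.hstack([a,cv2.copyMakeBorder(b,0,73,0,0,0)]))
```

```text
{'t': 4.475, 'joint_pos': array([ 0.1, -0.1,  1.8,  0. ,  1.5, -0.3]), 'joint_vel': array([-0. ,  0. ,  0.1, -0. , -0. ,  0. ]), 'joint_efforts': array([  0. , -29.3, -35. ,   0. ,   0.4,  -0. ]), 'tcp_pos': array([546.1,  82.4, 272.8]), 'tcp_rot': array([0.6, 0.8, 0. , 0. ]), 'contact_force': array([0.3, 0.5, 0.3]), 'torque': array([-0., -0., -0.]), 'grip_force': 2.999999485909939, 'finger_gap': 0.12791188239455603}
```

View pics/l1.png

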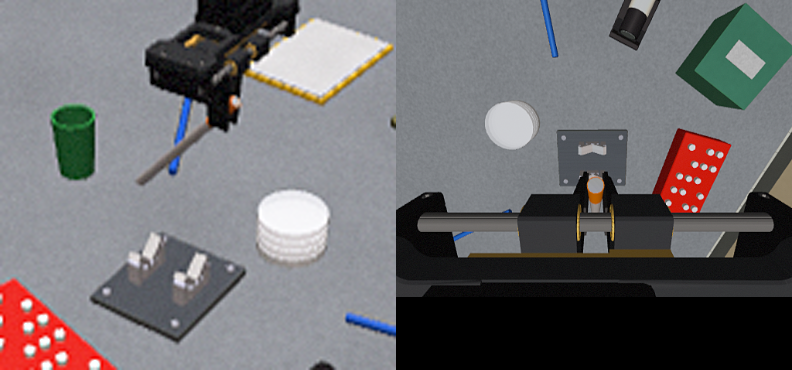

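The rod is held by its orange end, and its bare end hangs down at a slant at about scene (242,159). I'll carry it toward the cup and then measure the tilt.

Call:
servo_tool:
  plan:
    - [0.0,[-0.05,-0.033,-0.015],0]
    - [0.0,[-0.045,-0.033,0],0]
    - [0.0,[-0.036,-0.028,0],0]
    - [0.0,[-0.024,-0.02,0],0]
    - [0.0,[-0.013,-0.01,0],0]
  force: 3

```text
t: 5.1
tcp_pos: [485.8, -120.1, 278.3]
tcp_rot: [0.568, 0.823, -0.0, -0.001]
contact_force: [1.1, 0.2, -0.2]
finger_gap: 0.126
grip_force: 3.0
```

Run:
```python
from h import *
np.set_printoptions(precision=1,suppress=True)
s=observe();c=read_camera("scene");t=read_camera("top")
print(s["tcp_pos"],s["finger_gap"],s["grip_force"])
for n,cc in(("scene",c),("top",t)): print(n,[(d["pixel"],round(d["confidence"],2)) for d in find_in("rod_foot",n)],[(d["pixel"],round(d["confidence"],2)) for d in find_in("rod",n)])
a=cv2.resize(c["img"][70:200,190:330],(420,390),interpolation=2)
b=cv2.resize(t["img"][140:270,240:366],(378,390),interpolation=2)
cv2.imwrite("pics/l2.png",np.hstack([a,b]))
g=s["tcp_pos"]+[0,0,18.8]
print("grip px",[ (lambda q:[q[0]/q[2]*k["fx"]+k["cx"],q[1]/q[2]*k["fy"]+k["cy"]])(np.array(k["R"])@g+np.array(k["t"]).ravel()) for k in (c,t)])
```

```text
[ 485.8 -120.1  278.3] 0.1259999573297502 3.000495694577694
scene [([241.8, 113.1], 0.55), ([354.0, 217.9], 0.52), ([318.9, 242.4], 0.47)] [([349.2, 222.6], 0.72), ([238.2, 117.3], 0.66)]
top [([160.8, 269.3], 0.73), ([349.3, 286.0], 0.51)] [([165.0, 265.9], 0.65), ([351.5, 290.8], 0.46)]
grip px [[np.float64(249.66256579468362), np.float64(92.64165670938733)], [np.float64(300.39765929895486), np.float64(224.10225745470322)]]
```

View pics/l2.png

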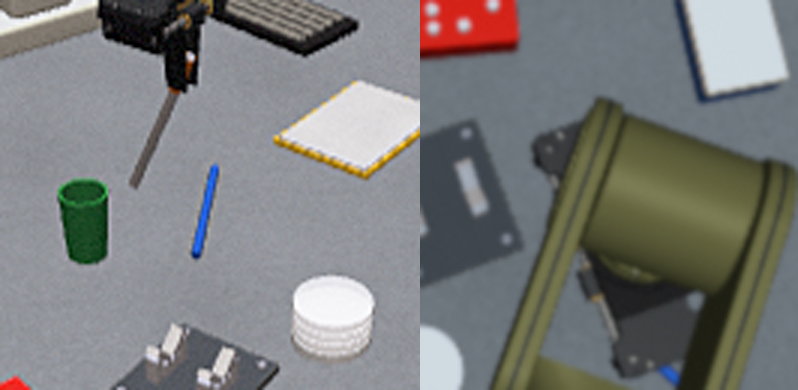

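The rod hangs at a slant, with its foot at about scene (234.7,132), left of the grip and near the cup's rim. I'll compute the tilt and the shift to the cup.

```bash
cat >> h.py <<'E'
def proj(k,X):
    q=np.array(k["R"])@X+np.array(k["t"]).ravel(); return np.array([q[0]/q[2]*k["fx"]+k["cx"],q[1]/q[2]*k["fy"]+k["cy"]])
E
python3 - <<'E'
from h import *
np.set_printoptions(precision=1,suppress=True)
c=read_camera("scene");t=read_camera("top");s=observe();R=Ro.from_quat(s["tcp_rot"]).as_matrix();g=s["tcp_pos"]+np.array([0,0,18.8]);print(s["tcp_pos"])
for th in range(0,80,10):
    f=g-178*(np.sin(np.radians(th))*R[:,0]+np.cos(np.radians(th))*np.array([0,0,1]));print(th,proj(c,f),f)
# cup rim (z=90) in scene & top
h=lambda k:cv2.inRange(cv2.cvtColor(k["img"],cv2.COLOR_BGR2HSV),(50,120,20),(80,255,255))
m=h(c)[125:165,205:235];y,x=np.nonzero(m);x+=205;y+=125
print("scene cup bbox",x.min(),x.max(),y.min(),y.max())
for X in([532,-272],[528,-276],[536,-276],[532,-280],[528,-280]):
    a=np.arange(0,6.28,.1);P=lambda k:np.array([proj(k,np.array([X[0]+r*np.cos(b),X[1]+r*np.sin(b),z])) for b in a for r,z in((30,90),(24,0))])
    A=P(c);B=P(t);print(X,A.min(0),A.max(0),B.min(0),B.max(0))
E
```

```text
[ 486.9 -118.   279.1]
0 [250.6 141. ] [ 486.9 -118.   119.9]
10 [243.1 137.5] [ 497.9 -146.9  122.6]
20 [235.8 132.8] [ 508.6 -174.8  130.6]
30 [229. 127.] [ 518.7 -201.1  143.7]
40 [222.8 120.3] [ 527.8 -224.8  161.5]
50 [217.3 112.8] [ 535.6 -245.3  183.4]
60 [212.7 104.7] [ 542.  -262.   208.8]
70 [209.1  96.1] [ 546.7 -274.2  236.9]
scene cup bbox 210 225 130 157
[532, -272] [207.6 127.8] [224.5 156.9] [329.2 205.8] [353.9 227. ]
[528, -276] [208. 127.] [224.9 156. ] [330.5 207.2] [355.3 228.3]
[536, -276] [206.1 127.7] [222.9 156.7] [330.5 204.5] [355.2 225.8]
[532, -280] [206.5 126.9] [223.3 155.8] [331.8 205.8] [356.6 227.1]
[528, -280] [207.5 126.5] [224.3 155.4] [331.8 207.2] [356.7 228.3]
```

The tilt is now about 20 degrees, with the foot at (509,-175,131). The cup centre is at about (531,-268), so I'll move the foot over it.

Call:
servo_tool:
  plan:
    - [0.0,[-0.025,-0.003,0],0]
    - [0.0,[-0.03,-0.004,0],0]
    - [0.0,[-0.025,-0.003,0],0]
    - [0.0,[-0.015,-0.002,0],0]
    - [0.0,[0,0,0],0]

```text
t: 6.12
tcp_pos: [509.3, -212.4, 278.9]
tcp_rot: [0.568, 0.823, 0.0, -0.0]
contact_force: [-0.5, -0.1, -0.6]
finger_gap: 0.123
grip_force: 3.0
```

Run:
```python
from h import *
np.set_printoptions(precision=1,suppress=True)
s=observe();c=read_camera("scene");R=Ro.from_quat(s["tcp_rot"]).as_matrix();g=s["tcp_pos"]+np.array([0,0,18.8]);print(s["tcp_pos"],s["finger_gap"])
for th in range(-10,40,10):
    f=g-178*(np.sin(np.radians(th))*R[:,0]+np.cos(np.radians(th))*np.array([0,0,1]));print(th,proj(c,f),f)
print("gripper px",proj(c,g))
w=wristcam()
a=cv2.resize(c["img"][70:170,180:260],(480,600),interpolation=2)
b=cv2.resize(w["img"],(320,240))
cv2.imwrite("pics/l3.png",np.hstack([a,cv2.copyMakeBorder(b,0,360,0,0,0)]))
```

```text
[ 509.3 -212.4  278.9] 0.12319680614940873
-10 [237.1 132.7] [ 498.3 -183.5  122.4]
0 [229.9 130.7] [ 509.3 -212.4  119.7]
10 [222.8 127.3] [ 520.3 -241.3  122.3]
20 [215.9 122.8] [ 530.9 -269.3  130.3]
30 [209.4 117.2] [ 540.9 -295.6  143.4]
gripper px [227.4  83.3]
```

View pics/l3.png

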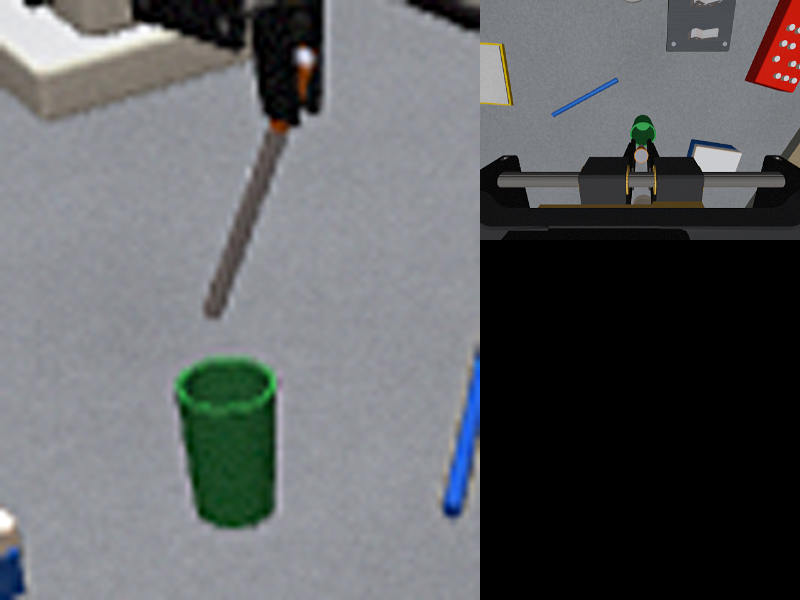

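The foot is at scene (215.3,122.7) and the cup rim centre at (217.7,134.2). I'll refine the cup centre by fitting its silhouette in the stored pictures.

Run:
```python
from h import *
from scipy.optimize import minimize
np.set_printoptions(precision=1,suppress=True)
w=wristcam();ks={"scene":read_camera("scene"),"top":read_camera("top"),"wrist":w};s=observe();print(s["tcp_pos"])
im={"scene":cv2.imread("pics/scene0.png"),"top":cv2.imread("pics/top0.png"),"wrist":w["img"]}
print("T",proj(w,np.array([531,-268,90])))
S=8
M={}
for n in im:
    x,y=proj(ks[n],np.array([531,-265,50])).astype(int);r=60 if n=="wrist" else 24
    x0,y0=max(x-r,0),max(y-r,0);sub=im[n][y0:y+r,x0:x+r];hsv=cv2.cvtColor(cv2.resize(sub,None,fx=S,fy=S,interpolation=1),cv2.COLOR_BGR2HSV)
    m=cv2.inRange(hsv,(45,80,15),(85,255,255));M[n]=(m>0,x0,y0);print(n,(m>0).sum()/64)
def hull(n,p):
    m,x0,y0=M[n];a=np.arange(0,6.28,.1)
    P=np.array([proj(ks[n],np.array([p[0]+r*np.cos(b),p[1]+r*np.sin(b),z])) for b in a for r,z in((30,90),(24,0))])
    P=((P-[x0,y0]+.5)*S).astype(np.int32);o=np.zeros(m.shape,np.uint8);cv2.fillConvexPoly(o,cv2.convexHull(P),1);return o>0
def cost(p,ns): return -sum((hull(n,p)&M[n][0]).sum()/(hull(n,p)|M[n][0]).sum() for n in ns)
for ns in(["scene"],["top"],["wrist"],["scene","top"],["scene","top","wrist"]):
    r=minimize(cost,[531,-266],args=(ns,),method="Nelder-Mead",options=dict(initial_simplex=[[526,-266],[536,-262],[531,-274]],xatol=.3));print(ns,r.x,r.fun)
```

```text
[ 509.1 -211.3  279.3]
T [258.1 217.1]
scene 389.078125
top 384.703125
wrist 1473.125
['scene'] [ 531.1 -265. ] -0.9347450627018097
['top'] [ 532.5 -266.9] -0.9467377860235003
['wrist'] [ 533.1 -264.8] -0.8815682233359876
['scene', 'top'] [ 532.1 -266.5] -1.8659560442635945
['scene', 'top', 'wrist'] [ 532.5 -266. ] -2.720249046229897
```

Call:
servo_tool:
  plan:
    - [0.0,[-0.008,0.002,0],0]
    - [0.0,[0,0,0.02],0]
    - [0.0,[0,0,0.025],0]
    - [0.0,[-0.002,0,0.02],0]
    - [0.0,[-0.001,0,0.015],0]

```text
t: 7.0
tcp_pos: [514.4, -221.2, 196.9]
tcp_rot: [0.567, 0.823, -0.0, -0.001]
contact_force: [0.4, 0.7, 0.6]
finger_gap: 0.13
grip_force: 3.0
```

Run:
```python
from h import *
np.set_printoptions(precision=1,suppress=True)
s=observe();c=read_camera("scene");print(s["tcp_pos"],s["contact_force"],s["finger_gap"])
a=cv2.resize(c["img"][80:170,180:260],(480,540),interpolation=2);cv2.imwrite("pics/l4.png",a)
```

```text
[ 514.4 -221.2  196.9] [0.4 0.7 0.6] 0.12964671731554692
```

View pics/l4.png

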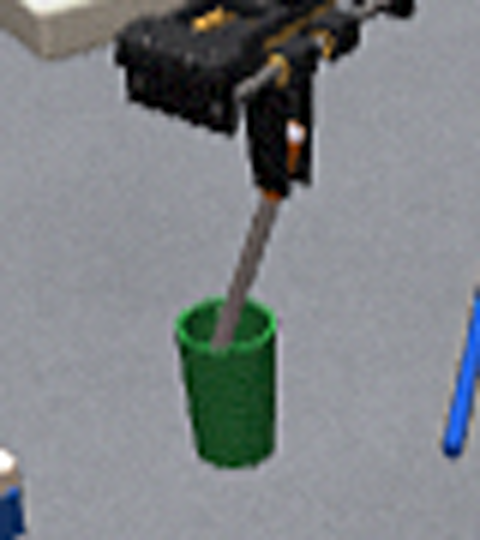

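The rod's foot is inside the cup, about 40 mm above the floor. I'll lower it the rest of the way, open and rise.

Call:
servo_tool:
  plan:
    - [0.0,[-0.001,0,0.015],0]
    - [0.0,[0,0,0.014],0]
    - [0.0,[0,0,0.007],0]
    - [0.0,[0,0,0],0]
    - [0.03,[0,0,0],0]

```text
t: 7.68
tcp_pos: [515.8, -222.7, 163.9]
tcp_rot: [0.567, 0.823, 0.0, 0.001]
contact_force: [0.2, 0.2, -0.3]
finger_gap: 0.181
grip_force: 0.0
```

Call:
servo_tool:
  plan:
    - [0.03,[0,0,0],0]
    - [0.045,[0,0,0],0]
    - [0.045,[0,0,0],0]
    - [0.045,[0,0,-0.02],0]
    - [0.045,[0,0,-0.04],0]

```text
t: 8.3
tcp_pos: [514.4, -222.0, 223.0]
tcp_rot: [0.567, 0.823, -0.0, -0.002]
contact_force: [0.2, -0.7, 0.2]
finger_gap: 0.477
grip_force: 0.0
```

Run:
```python
from h import *
np.set_printoptions(precision=1,suppress=True)
s=observe();c=read_camera("scene");print(s["tcp_pos"],s["contact_force"],s["finger_gap"])
w=wristcam()
a=cv2.resize(c["img"][80:170,180:260],(480,540),interpolation=2)
cv2.imwrite("pics/l5.png",np.hstack([a,cv2.copyMakeBorder(cv2.resize(w["img"],(320,240)),0,300,0,0,0)]))
```

```text
[ 514.4 -222.   223. ] [ 0.2 -0.7  0.2] 0.47740460179700284
```

View pics/l5.png

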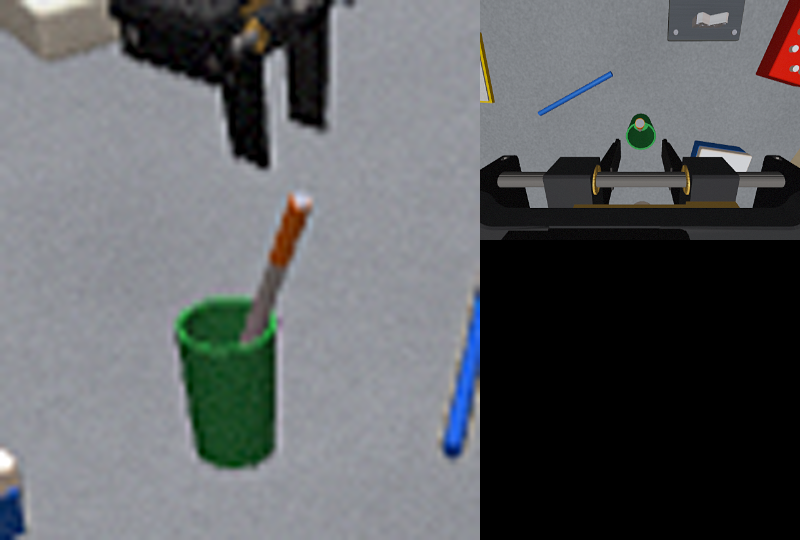

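The rod now stands in the cup, orange end up, leaning on the rim at crop (265,330). Next I'll look at the empty mount from above.

Call:
servo_tool:
  plan:
    - [0.07,[0,0,-0.04],0]
    - [0.07,[0.038,0.033,0],0]
    - [0.07,[0.041,0.036,0],0]
    - [0.07,[0.041,0.036,0],0]
    - [0.07,[0.032,0.028,0],0]

```text
t: 9.02
tcp_pos: [586.0, -31.1, 263.8]
tcp_rot: [0.567, 0.824, 0.0, 0.0]
contact_force: [0.1, -0.8, 1.3]
finger_gap: 0.737
grip_force: 0.0
```

Run:
```python
from h import *
np.set_printoptions(precision=1,suppress=True)
import time
read_camera("top");read_camera("top");read_camera("top")
w=wristcam();s=observe();print(s["tcp_pos"],s["t"]);cv2.imwrite("pics/m1.png",w["img"]);np.savez("m1.npz",R=w["R"],t=w["t"],fx=w["fx"],fy=w["fy"],cx=w["cx"],cy=w["cy"])
print([(d["pixel"],round(d["confidence"],2),at_z(w,d["pixel"],40)) for n in("vmount","v_seat") for d in find_in(n,"wrist")])
pc=proj(w,np.array([566,15,12]));print("pred",pc)
g=cv2.cvtColor(w["img"],cv2.COLOR_BGR2GRAY);hsv=cv2.cvtColor(w["img"],cv2.COLOR_BGR2HSV)
print("table",np.median(g[20:150,250:270]),"hist",np.histogram(g[int(pc[1])-60:int(pc[1])+60,int(pc[0])-60:int(pc[0])+60],bins=12))
m=((g>60)&(g<100)).astype(np.uint8)
n,l,st,ce=cv2.connectedComponentsWithStats(m)
for i in np.argsort(-st[1:,4])[:4]+1: 
    y,x=np.nonzero(l==i);r=cv2.minAreaRect(np.c_[x,y].astype(np.float32));print(st[i],ce[i],r)
    if i and st[i,4]>2000: print([at_z(w,p,12) for p in cv2.boxPoints(r)])
m=(g>110)&(g<256)
```

```text
[585.6 -32.6 263.4] 9.225
[([451.0, 17.3], 0.72, array([742.8, 238.6,  40. ])), ([254.9, 129.2], 0.78, array([561.1,  21.5,  40. ]))]
pred [256.6 133.3]
table 135.0 hist (array([ 213, 6880,  199,  104,  137,  806, 4818,  244,   87,  229,  631,
         52]), array([ 68. ,  78.6,  89.2,  99.8, 110.3, 120.9, 131.5, 142.1, 152.7,
       163.2, 173.8, 184.4, 195. ]))
[ 341   86  121  153 7905] [398.6 161.3] ((400.74212646484375, 164.97628784179688), (71.0108642578125, 153.00157165527344), 20.979755401611328)
[array([749.5, -73. ,  12. ]), array([725. , 155.1,  12. ]), array([833.4, 159.5,  12. ]), array([877.1, -74.7,  12. ])]
[ 207   89  103   87 7292] [257.6 131. ] ((258.0, 132.0), (86.0, 102.0), 90.0)
[array([476.5,  47.9,  12. ]), array([614.3, 100.8,  12. ]), array([666.6, -15.6,  12. ]), array([515.8, -73.5,  12. ])]
[ 192  322  266   11 1699] [346.1 328.3] ((324.5, 327.0), (10.0, 265.0), 90.0)
[ 143  264  231   47 1465] [267.7 282.5] ((258.3285217285156, 278.4301452636719), (230.94393920898438, 45.6095085144043), 4.614766597747803)
```

Run:
```python
from h import *
from scipy.optimize import minimize
np.set_printoptions(precision=2,suppress=True)
w=dict(np.load("m1.npz"));g=cv2.cvtColor(cv2.imread("pics/m1.png"),cv2.COLOR_BGR2GRAY)
S=6;x0,y0,x1,y1=185,70,335,200
G=cv2.resize(g[y0:y1,x0:x1],None,fx=S,fy=S,interpolation=1)
def fit(mask,pts,p0):
    def hull(p):
        c,s=np.cos(p[2]),np.sin(p[2]);o=np.zeros(mask.shape,np.uint8)
        for H in pts:
            P=np.array([proj(w,np.array([p[0]+c*a-s*b,p[1]+s*a+c*b,z])) for a,b,z in H]);P=((P-[x0,y0]+.5)*S).astype(np.int32)
            cv2.fillConvexPoly(o,cv2.convexHull(P),1)
        return o>0
    f=lambda p:-(hull(p)&mask).sum()/(hull(p)|mask).sum()
    return minimize(f,p0,method="Nelder-Mead",options=dict(initial_simplex=[np.add(p0,d) for d in([5,5,0],[-5,4,.03],[4,-6,.03],[3,3,-.05])],xatol=.02,fatol=1e-5))
m=((G>60)&(G<105)).astype(np.uint8);n,l,st,_=cv2.connectedComponentsWithStats(m);i=1+np.argmax(st[1:,4])
cs,_=cv2.findContours((l==i).astype(np.uint8),0,2);o=np.zeros_like(m);cv2.fillPoly(o,[cv2.convexHull(cs[0])],1)
yaw=1.935-np.pi/2
r=fit(o>0,[[(a,b,z) for a in(-75,75) for b in(-65,65) for z in(0,12)]],[566,15,yaw]);print("base",r.x,r.fun,r.x[2]+np.pi/2)
# V plates: bright/non-base pixels near the two plate places
core=cv2.erode(o,np.ones((15*S//2,)*2,np.uint8))
b=((G>105)&(core>0)).astype(np.uint8);n,l,st,ce=cv2.connectedComponentsWithStats(b)
for i in range(1,n):
    if st[i,4]>300:
        c=ce[i]/S+[x0,y0];print("plate",st[i]/S,at_z(w,c,45))
P=np.array([r.x[0],r.x[1]]);d=np.array([-np.sin(r.x[2]),np.cos(r.x[2])])
print("expected plates",P-33*d,P+33*d)
a,b=np.array([536.5,97.2]),np.array([587.2,-35.6]);u=(a-b)/np.linalg.norm(a-b);print("rod line offset of base centre",np.cross(u,P-b))
```

```text
base [567.81  14.24   0.36] -0.9919879899364827 1.9342991985008022
plate [ 28.    25.5    7.33   8.5  289.83] [499.1   39.66  45.  ]
plate [110.83  25.67   7.33   8.33 285.17] [603.21  79.47  45.  ]
plate [  52.     35.     42.     14.   3389.33] [556.9   44.92  45.  ]
plate [  53.     82.     40.     15.33 3025.33] [580.4 -16.7  45. ]
plate [ 31.    93.83   7.     7.33 238.17] [532.37 -47.03  45.  ]
plate [107.83  94.     7.17   7.33 246.33] [636.41  -7.19  45.  ]
expected plates [579.55 -16.6 ] [556.08  45.08]
rod line offset of base centre 0.33459702795292046<stdin>:28: DeprecationWarning: Arrays of 2-dimensional vectors are deprecated. Use arrays of 3-dimensional vectors instead. (deprecated in NumPy 2.0)
```

Run:
```python
from h import *
np.set_printoptions(precision=1,suppress=True)
plan([546,255,250],1.62)
```

```text
tcp [585.3 -33.8 263.3] yaw_x 1.934 tilt [-0. -0. -1.] turn 0.314 dist 291.8147500684371 j6 -0.5123747387261516 F [0.3 0.4 0.2] gap 69.88627834316078 0.0 t 9.325
[[0.0568, 0.0132, 0.0026], np.float64(0.0628)]
[[0.0575, 0.0096, 0.0026], np.float64(0.0628)]
[[0.058, 0.006, 0.0026], np.float64(0.0628)]
[[0.0583, 0.0023, 0.0026], np.float64(0.0628)]
[[0.0583, -0.0014, 0.0026], np.float64(0.0628)]
```

Call:
servo_tool:
  plan:
    - [0.08,[0.057,0.013,0.003],0.063]
    - [0.08,[0.0575,0.0095,0.003],0.063]
    - [0.08,[0.058,0.006,0.003],0.063]
    - [0.08,[0.058,0.002,0.003],0.063]
    - [0.08,[0.058,-0.001,0.002],0.063]

```text
t: 9.95
tcp_pos: [545.9, 255.5, 249.4]
tcp_rot: [0.691, 0.723, 0.0, 0.0]
contact_force: [0.8, -0.5, 0.1]
finger_gap: 0.842
grip_force: 0.0
```

```bash
cat > b.py <<'E'
from h import *
from scipy.optimize import minimize
np.set_printoptions(precision=2,suppress=True)
for _ in range(3): read_camera("top")
w=wristcam();s=observe();print(s["tcp_pos"],s["t"],s["finger_gap"]);cv2.imwrite("pics/b1.png",w["img"])
pc=proj(w,np.array([546,305,40]));print("pred",pc)
print([(d["pixel"],round(d["confidence"],2),at_z(w,d["pixel"],58)) for n in("barrel","cradle") for d in find_in(n,"wrist")])
S=5;x0,y0=int(pc[0])-75,max(int(pc[1])-85,0);x1,y1=x0+150,int(pc[1])+65
sub=w["img"][y0:y1,x0:x1];G=cv2.resize(cv2.cvtColor(sub,cv2.COLOR_BGR2GRAY),None,fx=S,fy=S,interpolation=1)
m=(G<75).astype(np.uint8);n,l,st,ce=cv2.connectedComponentsWithStats(m)
best=[i for i in range(1,n) if st[i,4]>2000*S];print([(st[i]/S,ce[i]/S) for i in best])
# the component nearest the prediction
i=min(best,key=lambda i:np.hypot(*(ce[i]/S+[x0,y0]-pc)))
cs,_=cv2.findContours((l==i).astype(np.uint8),0,2);o=np.zeros_like(m);cv2.fillPoly(o,[max(cs,key=cv2.contourArea)],1)
o=cv2.morphologyEx(o,cv2.MORPH_CLOSE,np.ones((25*S,25*S),np.uint8));mask=o>0
a=np.arange(0,6.28,.2)
H=[[(x,y,z) for x in(-30,30) for y in(-58,58) for z in(0,6)],[(18*np.cos(t),y,40+18*np.sin(t)) for t in a for y in(-50,50)]]+[[(x,y+k,z) for x in(-27,27) for y in(-10,10) for z in(6,31)] for k in(-40,40)]
def ren(p,H=H):
    c,s_=np.cos(p[2]),np.sin(p[2]);o=np.zeros(mask.shape,np.uint8)
    for h in H:
        P=np.array([proj(w,np.array([p[0]+c*a-s_*b,p[1]+s_*a+c*b,z])) for a,b,z in h]);P=((P-[x0,y0]+.5)*S).astype(np.int32);cv2.fillConvexPoly(o,cv2.convexHull(P),1)
    return o>0
f=lambda p:-(ren(p)&mask).sum()/(ren(p)|mask).sum()
p0=[546,305,0.05];r=minimize(f,p0,method="Nelder-Mead",options=dict(initial_simplex=[np.add(p0,d) for d in([6,6,0],[-6,4,.05],[4,-6,.05],[3,3,-.1])],xatol=.02,fatol=1e-5))
print("fit",r.x,r.fun,"axis",r.x[2]+np.pi/2)
# white band
hsv=cv2.cvtColor(sub,cv2.COLOR_BGR2HSV);b=((hsv[...,2]>150)&(hsv[...,1]<80)).astype(np.uint8);n,l,st,ce=cv2.connectedComponentsWithStats(b)
for i in range(1,n):
    if st[i,4]>40:
        y,x=np.nonzero(l==i);q=cv2.minAreaRect(np.c_[x+x0,y+y0].astype(np.float32));print("band",st[i],q,at_z(w,q[0],56))
E
python3 b.py
```

```text
[545.94 254.91 249.08] 10.15 0.8401499885315713
pred [260.03 136.97]
[([260.5, 134.6], 0.66, array([546.22, 309.66,  58.  ])), ([245.7, 130.3], 0.91, array([526.81, 314.12,  58.  ]))]
[(array([   51.2,    38.2,    48.6,    83.6, 12035. ]), array([74.37, 80.24]))]
fit [544.57 309.75  -0.07] -0.9672717172083137 axis 1.5031786197133845
band [ 61  71  28  26 613] ((259.02386474609375, 134.7969207763672), (25.93875503540039, 24.010875701904297), 6.709837436676025) [544.33 309.14  56.  ]
```

Run:
```python
from h import *
np.set_printoptions(precision=2,suppress=True)
plan([544.5,309.5,21.5],1.503,1)
```

```text
tcp [546.39 253.74 249.24] yaw_x 1.618 tilt [-0.  0. -1.] turn 0.115 dist 234.47166862887337 j6 0.2987074493718636 F [ 0.87  0.62 -0.23] gap 79.75553725837713 0.0 t 10.25
[[0.0559, 0.0007, 0.2277], np.float64(0.1151)]
```

Call:
servo_tool:
  plan:
    - [0.08,[0.053,0.0008,0.02],0]
    - [0.08,[0.002,0,0.055],0.115]
    - [0.08,[0,0,0.06],0]
    - [0.08,[0,0,0.055],0]
    - [0.08,[0,0,0.035],0]
  force: 10

```text
t: 10.88
tcp_pos: [543.2, 307.4, 20.9]
tcp_rot: [0.731, 0.682, -0.002, -0.0]
contact_force: [-0.2, -0.2, 0.1]
finger_gap: 0.843
grip_force: 0.0
```

Call:
servo_tool:
  plan:
    - [0.08,[0,0,0.003],0]
    - [0.03,[0,0,0],0]
    - [0.02,[0,0,0],0]
    - [0.02,[0,0,0],0]
    - [0.02,[0,0,0],0]
  force: 10

```text
t: 11.5
tcp_pos: [544.6, 310.7, 22.2]
tcp_rot: [0.73, 0.683, 0.001, 0.0]
contact_force: [-0.6, -0.1, 0.3]
finger_gap: 0.477
grip_force: 0.0
```

Call:
servo_tool:
  plan:
    - [0.02,[0,0,0],0]
    - [0.02,[0,0,0],0]
    - [0.02,[0,0,0],0]
    - [0.02,[0,0,0],0]
    - [0.02,[0,0,0],0]
  force: 30

```text
t: 12.12
tcp_pos: [544.3, 310.5, 21.5]
tcp_rot: [0.73, 0.683, 0.0, 0.0]
contact_force: [0.6, 0.0, 3.7]
finger_gap: 0.37
grip_force: 30.0
```

The barrel is gripped. I'll lift it.

Call:
servo_tool:
  plan:
    - [0.02,[0,0,-0.01],0]
    - [0.02,[0,0,-0.03],0]
    - [0.02,[0,0,-0.04],0]
    - [0.02,[0,0,-0.03],0]
    - [0.02,[0,0,0],0]
  force: 40

```text
t: 12.75
tcp_pos: [545.5, 311.0, 134.0]
tcp_rot: [0.73, 0.683, 0.002, 0.001]
contact_force: [0.2, 0.3, -2.9]
finger_gap: 0.373
grip_force: 40.0
```

Run:
```python
from h import *
np.set_printoptions(precision=2,suppress=True)
for _ in range(2): read_camera("top")
w=wristcam();cv2.imwrite("pics/g1.png",w["img"])
plan([567.9,14.3,130],1.934,5)
s=observe();R=Ro.from_quat(s["tcp_rot"]).as_matrix()
hsv=cv2.cvtColor(w["img"],cv2.COLOR_BGR2HSV)
g=s["tcp_pos"]+np.array([0,0,18.8]);print("tcp px",proj(w,g),[proj(w,g+R[:,0]*d) for d in(-50,50)])
print([(d["pixel"],round(d["confidence"],2)) for d in find_in("barrel","wrist")])
x,y=proj(w,g+R[:,0]*25).astype(int)
b=((hsv[...,2]>140)&(hsv[...,1]<80)).astype(np.uint8);n,l,st,ce=cv2.connectedComponentsWithStats(b)
for i in range(1,n):
    if st[i,4]>40 and 150<ce[i][0]<360: print(st[i],ce[i],at_z(w,ce[i],g[2]+16))
```

```text
tcp [542.68 309.69 128.8 ] yaw_x 1.505 tilt [-0. -0. -1.] turn -0.429 dist 296.46386858125396 j6 0.49868526396005347 F [ 0.37 -1.12 -2.56] gap 35.18389235051355 39.99974012374878 t 12.9
[[-0.0586, 0.0089, -0.0002], np.float64(-0.0858)]
[[-0.0592, 0.0039, -0.0002], np.float64(-0.0858)]
[[-0.0593, -0.0012, -0.0002], np.float64(-0.0858)]
[[-0.059, -0.0063, -0.0002], np.float64(-0.0858)]
[[-0.0582, -0.0113, -0.0002], np.float64(-0.0858)]
tcp px [257.11 250.19] [array([257.18, 316.46]), array([257.03, 171.5 ])]
[([255.1, 234.4], 0.82)]
[     0      0    512    275 105567] [229.52 112.44] [535.06 392.7  163.6 ]
[ 228  233   60   42 1931] [257.34 257.56] [543.14 313.78 163.6 ]
[217 300  16  27 307] [224.55 314.9 ] [520.75 276.1  163.6 ]
[283 300  16  27 312] [290.32 314.84] [560.43 273.59 163.6 ]
```

View pics/g1.png

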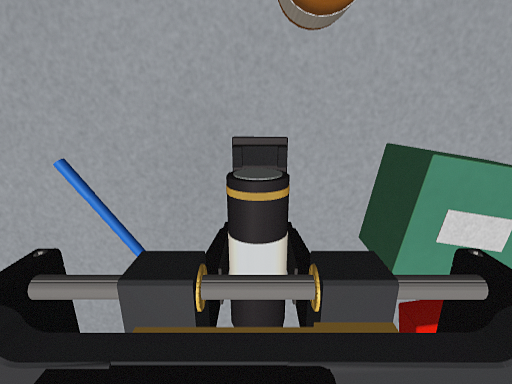

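The barrel is level in the grip and centred, with its front glass at (258,173) against a predicted row of 171.5. I'll carry it over the mount.

Call:
servo_tool:
  plan:
    - [0.02,[-0.0585,0.009,0],-0.086]
    - [0.02,[-0.059,0.004,0],-0.086]
    - [0.02,[-0.0595,-0.001,0],-0.086]
    - [0.02,[-0.059,-0.006,0],-0.086]
    - [0.02,[-0.058,-0.0115,0],-0.086]

```text
t: 13.58
tcp_pos: [568.6, 13.4, 129.1]
tcp_rot: [0.566, 0.824, -0.001, -0.001]
contact_force: [0.7, -0.6, -2.5]
finger_gap: 0.374
grip_force: 40.0
```

Call:
servo_tool:
  plan:
    - [0.02,[0,0,0],0]
    - [0.02,[0,0,0],0]
    - [0.02,[0,0,0],0]
    - [0.02,[0,0,0],0]
    - [0.02,[0,0,0],0]

```text
t: 14.2
tcp_pos: [569.8, 16.1, 131.1]
tcp_rot: [0.567, 0.824, 0.0, -0.0]
contact_force: [-0.2, 0.6, -1.9]
finger_gap: 0.37
grip_force: 40.0
```

Run:
```python
from h import *
np.set_printoptions(precision=2,suppress=True)
P=[]
for _ in range(5): read_camera("scene");P.append(observe()["tcp_pos"])
print(np.mean(P,0),np.std(P,0))
plan([567.9,14.3,60],1.934,1)
```

```text
[569.88  15.59 131.23] [0.02 0.2  0.02]
tcp [569.88  15.33 131.23] yaw_x 1.935 tilt [-0.  0. -1.] turn 0.001 dist 71.2667880872778 j6 -0.43144573603377806 F [-0.04  0.42 -1.68] gap 35.0460842282636 39.99954879283905 t 14.45
[[-0.0003, -0.0022, 0.0712], np.float64(0.001)]
```

Call:
servo_tool:
  plan:
    - [0.02,[-0.0005,-0.002,0.025],0]
    - [0.02,[0,0,0.03],0]
    - [0.02,[0,0,0.018],0]
    - [0.02,[0,0,0.008],0]
    - [0.02,[0,0,0],0]

```text
t: 15.08
tcp_pos: [568.2, 14.0, 50.1]
tcp_rot: [0.567, 0.823, -0.0, -0.0]
contact_force: [0.5, 0.5, -1.2]
finger_gap: 0.374
grip_force: 40.0
```

Call:
servo_tool:
  plan:
    - [0.02,[0,0,0.002],0]
    - [0.02,[0,0,0.002],0]
    - [0.02,[0,0,0.001],0]
    - [0.02,[0,0,0],0]
    - [0.02,[0,0,0],0]

```text
t: 15.7
tcp_pos: [568.2, 14.0, 45.2]
tcp_rot: [0.567, 0.823, 0.0, 0.0]
contact_force: [-0.3, -0.6, -2.0]
finger_gap: 0.372
grip_force: 40.0
```

Call:
servo_tool:
  plan:
    - [0.02,[0,0,0.001],0]
    - [0.02,[0,0,0.001],0]
    - [0.02,[0,0,0.001],0]
    - [0.02,[0,0,0],0]
    - [0.02,[0,0,0],0]

```text
t: 16.32
tcp_pos: [568.2, 14.0, 42.2]
tcp_rot: [0.567, 0.823, -0.0, 0.0]
contact_force: [-0.0, -0.4, -2.0]
finger_gap: 0.374
grip_force: 40.0
```

Call:
servo_tool:
  plan:
    - [0.02,[0,0,0.0005],0]
    - [0.02,[0,0,0.0005],0]
    - [0.02,[0,0,0.0005],0]
    - [0.02,[0,0,0],0]
    - [0.02,[0,0,0],0]

```text
t: 16.95
tcp_pos: [568.5, 14.0, 41.0]
tcp_rot: [0.567, 0.823, 0.0, 0.0]
contact_force: [-0.5, 1.4, 0.4]
finger_gap: 0.378
grip_force: 40.0
```

Call:
servo_tool:
  plan:
    - [0.02,[0,0,0.0005],0]
    - [0.02,[0,0,0],0]
    - [0.02,[0,0,0],0]
    - [0.02,[0,0,0],0]
    - [0.02,[0,0,0],0]

```text
t: 17.58
tcp_pos: [568.5, 14.0, 41.0]
tcp_rot: [0.567, 0.823, 0.0, 0.0]
contact_force: [-1.8, -0.0, 5.5]
finger_gap: 0.372
grip_force: 40.0
```

Call:
servo_tool:
  plan:
    - [0.02,[0,-0.0002,0.0004],0]
    - [0.02,[0,0,0],0]
    - [0.02,[0,0,0],0]
    - [0.02,[0,0,0],0]
    - [0.02,[0,0,0],0]

```text
t: 18.2
tcp_pos: [568.5, 14.0, 41.0]
tcp_rot: [0.567, 0.823, 0.0, 0.0]
contact_force: [-2.2, 0.2, 6.6]
finger_gap: 0.371
grip_force: 40.0
```

Run:
```python
from h import *
np.set_printoptions(precision=2,suppress=True)
F=[];T=[]
for _ in range(5): read_camera("scene");s=observe();F.append(s["contact_force"]);T.append(s["torque"])
print(np.mean(F,0),np.std(F,0),np.mean(T,0),s["tcp_pos"],s["t"])
w=wristcam();np.save("w.npy",w["img"])
c=read_camera("scene");h=cv2.inRange(cv2.cvtColor(c["img"],cv2.COLOR_BGR2HSV),(3,100,80),(18,255,255))[90:140,210:245];y,x=np.nonzero(h);print("orange in cup",len(x),x.mean()+210 if len(x) else 0,y.mean()+90 if len(x) else 0)
```

```text
[-3.    0.92  7.  ] [0.32 0.63 0.27] [0.09 0.49 0.07] [568.53  14.    40.97] 18.45
orange in cup 36 227.58333333333334 118.52777777777777
```

Call:
servo_tool:
  plan:
    - [0.02,[0,-0.0005,0],0]
    - [0.02,[0,0,0],0]
    - [0.02,[0,0,0],0]
    - [0.02,[0,0,0],0]
    - [0.02,[0,0,0],0]

```text
t: 19.18
tcp_pos: [568.5, 14.0, 41.0]
tcp_rot: [0.567, 0.823, 0.001, 0.001]
contact_force: [-1.1, 2.1, 5.1]
finger_gap: 0.374
grip_force: 40.0
```

```bash
cat > f.py <<'E'
from h import *
np.set_printoptions(precision=2,suppress=True)
F=[];T=[]
for _ in range(5): read_camera("scene");s=observe();F.append(s["contact_force"]);T.append(s["torque"])
f=np.mean(F,0);print(f,"across V",f@[.935,.355,0],np.mean(T,0),s["tcp_pos"],s["t"])
E
python3 f.py
```

```text
[-0.77  1.17  5.66] across V -0.3034047392379693 [0.2  0.2  0.05] [568.51  14.01  40.97] 19.425
```

Sideways force is nearly gone, so the load is shared by both flanks. I'll increase the press.

Call:
servo_tool:
  plan:
    - [0.02,[0,0,0.0006],0]
    - [0.02,[0,0,0],0]
    - [0.02,[0,0,0],0]
    - [0.02,[0,0,0],0]
    - [0.02,[0,0,0],0]

```text
t: 20.05
tcp_pos: [568.5, 14.0, 41.0]
tcp_rot: [0.567, 0.823, 0.001, 0.001]
contact_force: [-2.3, 2.0, 7.9]
finger_gap: 0.371
grip_force: 40.0
```

```bash
python3 f.py
```

```text
[-2.53  1.43  8.72] across V -1.8565046424433547 [0.2  0.53 0.06] [568.54  14.01  40.95] 20.3
```

Call:
servo_tool:
  plan:
    - [0.02,[0.0003,-0.0005,0.0004],0]
    - [0.02,[0,0,0],0]
    - [0.02,[0,0,0],0]
    - [0.02,[0,0,0],0]
    - [0.02,[0,0,0],0]

```text
t: 20.92
tcp_pos: [568.6, 14.0, 41.0]
tcp_rot: [0.567, 0.823, 0.001, 0.001]
contact_force: [-1.8, 1.6, 8.9]
finger_gap: 0.373
grip_force: 40.0
```

```bash
python3 f.py
```

```text
[-1.97  1.1   8.8 ] across V -1.4499269668393535 [0.15 0.41 0.07] [568.56  14.02  40.94] 21.175
```

Call:
servo_tool:
  plan:
    - [0.02,[0,-0.0004,0.0004],0]
    - [0.02,[0,0,0],0]
    - [0.02,[0,0,0],0]
    - [0.02,[0,0,0],0]
    - [0.02,[0,0,0],0]

```text
t: 21.8
tcp_pos: [568.5, 14.0, 40.9]
tcp_rot: [0.567, 0.823, 0.001, 0.002]
contact_force: [-2.1, 2.2, 10.7]
finger_gap: 0.37
grip_force: 40.0
```

```bash
python3 f.py
```

```text
[-1.5   1.94 10.43] across V -0.7122004148407619 [0.24 0.39 0.05] [568.53  13.97  40.92] 22.05
```

```bash
python3 -c "
from rig import *
print(finish_job())"
```

```text
the job is handed in; nothing more can be done
None
```

The job is handed in at about 22 s: the steel rod stands orange end up in the green cup, and the barrel lies centred in the V, held pressed at about 10 N with the load on both flanks.

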